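# Scan the boxed award cup

## Robot

A 7-joint arm with a two-finger parallel gripper is mounted at the origin on the work surface. World frame = base frame: x ahead of the robot, y to its left, z up, the work surface at z = 0. Lengths are in m, angles in rad, forces in N, time in s.
With the tool pointing down it reaches from about 0.425 to 0.875 m from the base axis. Payload 8.4 kg.
Tool frame: the origin (TCP) lies midway between the tips of the shut fingers; the grasp point (between the pads) lies bot.hold_point_z behind it (bot.hold_point_z is the distance from the TCP to the grasp point, in m); z points along the fingers, x is the direction in which the jaws open and shut, and the axes are right-handed (so a half turn about z gives the same grasp; the last joint's range is limited). The gripper opens to 87 mm and grips with 3 to 60 N. Pads are 19 mm wide; open, the fingers measure 117 mm over their backs; the gripper's body (75 mm by 190 mm) begins 51 mm behind the grasp point.
Start: joints at [1.199, 0.333, 0.04, 1.465, -0.013, 1.343, -0.059], TCP at [0.175, -0.626, 0.223] pointing down, gripper open.
Joint ranges: [-2.58, 2.58], [-0.38, 2.09], [-1.3, 1.39], [0.25, 2.4], [-1.5, 4.64], [0.08, 2.09], [-2.65, 2.65]. Speed limits (rad/s): [2.22, 2.22, 2.79, 2.79, 3.14, 3.14, 3.14].

## Interface

Orientations are given as a unit quaternion [w, x, y, z].
In Python, from plant import bot gives the robot as it stands. Calls block until the motion is done:
- bot.movep(position, orientation): joint-space move of the TCP to a pose.
- bot.move_linear(position, frame=None, rate=0.15): straight line of the TCP; frame=None keeps the orientation; rate is the mean speed in m/s.
- bot.goto_joints(angles): joint-space move.
- bot.command_gripper(opening, f_grip=None): finger opening in m; f_grip is the grip in N (None keeps the last); returns when the fingers have stopped.
- bot.sleep(seconds).
- bot.solve_ik(position, orientation): joint angles nearest the present ones, or None.
- bot.read_state(): the state.
- bot.capture(name): name is "side" or "top" or "wrist"; returns a dict with "img" (384x512x3 uint8, blue, green, red), "range_z" (384x512 float32, m along the optical axis (not along the pixel's ray), 0 where there is no reading), "K" (3x3 intrinsics, pixels), "dist_coeffs" ([k1, k2, p1, p2, k3] as OpenCV has them; the pictures are not rectified), "view" (4x4, takes a point from world to camera coordinates). Camera axes: x right, y down, z forward; pixel columns grow to the right and rows downward; lengths in m; the calibration is good to about 2 mm. A picture is of the moment at which its call begins.
A pose or a line that the arm cannot do raises bot.PlanningError and nothing moves.
- bot.finish_job(): hands the job in, once; it reports no verdict.
Trained networks look in the newest picture that a camera, given by its name, has taken for a name from the list of things; names that differ only in an ending like _2 or _b are one class to them, and where a whole thing is asked for, a point or a joint stands for the part that bears it (a point fixed in the world has none). Each returns a list of dicts, best first, with "confidence" (0 to 1); they miss things now and then, are a little off and sometimes report something else, mostly with a low value. They report only what shows in the picture. A call takes as long as a camera call. They do not tell look-alikes from the thing itself.
- bot.cut_out(camera, target): "region" (384x512 bool, what is visible of it) and "extent" ([centre column, centre row, width, height] in pixels, round what is visible of it).
The state is a dict: "t": time; "qpos": joint angles; "dq": joint speeds; "joint_efforts": joint torques, N m; "position": TCP position; "eef_rot": TCP orientation; "ft_force": force on the tool from outside, world axes, zero at the start; "torque": the same for the moment, N m; "grip_width": finger opening in m.
Only numpy, scipy, OpenCV 4.12 (cv2) and the standard library are available. Lean on these libraries where they do the work, as an engineer would, in place of code of your own. Each camera call takes 0.05 s, during which the arm holds its last target. There are 200 camera calls.

## Task

Wake the hand scanner by squeezing its yellow trigger right in and letting it spring fully back. Then swing the blue flap of the plywood box up and right back past upright so that it stays open, draw out the gold award cup hidden inside, and finish still holding it: upright and still in the air, clear of everything, its label at the height of the scanner's red window, squarely facing it from straight in front, with 4 to 10 cm between label and window. Leave all the other things on the table and in the box where they are.

Things in the scene. Friction and masses are not known exactly. Their poses are not given: they have to be found in the camera images.
- scanner: Grey hand scanner clamped on its side on a round stand, fixed. Origin on the table; z up. Grip: a bar along x (x -90 to +40, y -18 to +16 mm), 28 mm high, mid-height 130 mm above the table, butt to -x. Head with barrel across the other end (x 34 to 90, y -30 to +90 mm, 46 mm high), pointing to +y. Post, and foot of 58 mm radius 12 mm high, at x = 60 mm; nothing under the grip.
- scanner_squeeze (a point): Point in the scanner's grip, 130 mm above the table, level with the trigger's working part: close the fingers here from above along y, one on the bare back of the grip (22 mm to -y), one on the trigger (outer face 28 mm to +y at rest, 34 mm at its free end, about 17 mm squeezed in). Axes as the scanner.
- trigger (a joint): Yellow trigger bar, 60 x 8 x 20 mm, on the +y side of the grip, hinged on an upright pin near the head (40 mm to +x of the squeeze point), free end towards the butt. 0 = at rest, sprung out; 0.30 rad = squeezed right in. About 3 N to start, 9 N fully in, 40 mm from the pin.
- scanner_window (a point): Centre of the red window on the end of the scanner's barrel, 130 mm above the table. Its +y points straight out of the window, z up. The barrel's nose around it is 56 mm wide and 46 mm high.
- box: Open plywood box, fixed, outside 212 mm along its x, 162 mm along its y, 110 mm high, walls and floor 6 mm; place and turn vary. Origin under its centre, z up. Covered by the flap.
- flap (a joint): Hinge of the blue flap over the box (212 x 162 mm, 8 mm thick, 0.22 kg). 0 = shut, 1.57 = upright, stops at 2.40 rad (leaning back away from the bar's first place). The hinge is stiff: the flap stays wherever it is left; lifting it at the bar takes about 3 N. It may start slightly ajar.
- flap_hinge (a point): Middle of the flap's hinge line, which runs along the box's x on its +y rim, 110 mm above the table. Axes as the flap's: as the flap opens, its free side (-y) rises and swings over to the box's +y.
- flap_bar (a point): Middle of the steel bail: a round bar 8 mm thick, 120 mm between its side arms, parallel to the hinge, in the flap's plane 45 mm beyond its free edge (207 mm from the hinge line, 4 mm above the flap's underside). The open gap lets it be straddled from above, a finger on each side; it turns between the fingers as the flap swings.
- trophy: Gold award cup on a marble block, hidden in the box under the flap; 100 mm tall, 0.13 to 0.25 kg. Origin under its centre, z up. Block 44 x 44 x 30 mm, thin stem, bowl a cylinder of 40 mm diameter 63 to 100 mm up. Ears stick out to +y and -y (to 36 mm from the axis): grip the bowl along x. Blue labels on the +x and -x faces of the block; either may face the scanner.
- trophy_center (a point): Point on the axis of the cup, half-way up (50 mm above its underside). Axes as the cup.
- trophy_label (a point): Centre of the cup's marble block, 15 mm above its underside, at the height of the two labels, which lie 22 mm from it to +x and -x. Axes as the cup.
- spare_base_center (a point): Bystander: centre of a loose marble block, 44 x 44 x 22 mm, lying on the floor in the box's -x half.
- cup_red_center (a point): Bystander: standing award cup like the other, red label; half-way up its 100 mm.
- cup_green_center (a point): Bystander: standing award cup, green label; half-way up its 100 mm.
- cup_lying_center (a point): Bystander: award cup with yellow label lying on its side; middle of its length.
- coffee_center (a point): Bystander: white coffee cup on its saucer, 132 mm wide, 67 mm high; half-way up.
- tape_center (a point): Bystander: orange roll of tape lying flat, 68 mm across, 22 mm high; its centre.
- marker_center (a point): Bystander: marker pen, 135 mm long, 16 mm thick; near its middle.
There are look-alikes about, which are no part of the job. What is shaped like the scanner but green or purple is not meant.

How it is judged:
On the way, in this order (a step that is already met when the one before it is completed fails the run):
1. trigger squeezed in (value of joint trigger above 0.22 rad), for 0.1 s.
2. trigger let spring back (value of joint trigger below 0.05 rad), for 0.1 s.
3. flap swung past upright (value of joint flap above 1.58 rad), for 0.1 s.
4. cup drawn clear of the box, in the fingers (z of trophy_center in the frame of box above 0.165 m and contact force between trophy and the fingers above 0.5 N), for 0.1 s.
At the end, for the whole second after the job is handed in: Cup held still in the fingers, upright within 0.3 rad, touching neither box nor scanner; a label faces the window within 0.35 rad, 30 to 110 mm away, within 30 mm of its axis sideways and in height; flap open (over 1.5 rad), trigger out (under 0.05 rad) (contact force between trophy and the fingers above 0.5 N and contact force between trophy and box below 0.2 N and contact force between trophy and scanner below 0.2 N and y of trophy_label in the frame of scanner_window between 0.052 and 0.132 m and x of trophy_label in the frame of scanner_window between -0.03 and 0.03 m and z of trophy_label in the frame of scanner_window between -0.03 and 0.03 m and angle between the x axis of trophy_label and the y axis of scanner_window, either way round below 0.35 rad and angle between trophy_label's own z axis and vertical below 0.3 rad and linear speed of trophy below 0.03 m/s and height (world z) of trophy_label above 0.08 m and value of joint flap above 1.5 rad and value of joint trigger below 0.05 rad); the arm keeps its last pose, push and grip.
It fails at once if one of the other award cups is moved by more than 3 cm (distance of any of cup_red_center, cup_green_center, cup_lying_center from where it was at the start of the episode above 0.03 m).
It fails at once if the coffee cup is moved by more than 3 cm (distance of coffee_center from where it was at the start of the episode above 0.03 m).
It fails at once if the tape or the marker is moved by more than 3 cm (distance of any of tape_center, marker_center from where it was at the start of the episode above 0.03 m).
It fails at once if the spare marble block is moved by more than 3 cm (distance of spare_base_center from where it was at the start of the episode above 0.03 m).
It also fails if it takes over 72 s, if anything falls off the work surface, if the arm or the gripper's body presses on something with over 40 N, if the wrist force passes 120 N, or if a joint passes its speed limit or range.

## Working session

There is one attempt and no reset: what is moved stays moved. The work goes in short steps, each a Python script; the robot and the scene stay as the last script left them, time stands still between calls to the robot, and variables do not carry over. Pictures are saved under pics/ and viewed, about 8 in all and at most 12, crops included, and the job is handed in when it is done.

```bash
ls; mkdir -p pics
cat > h.py <<'E'
import numpy as np, cv2
from plant import bot
def cap(n, save=None):
    c=bot.capture(n)
    if save: cv2.imwrite('pics/'+save, c['img'])
    return c
def pts(c, mask=None):
    """world points of pixels in mask (Nx3), and their (v,u)"""
    z=c['range_z']; m=(z>0) if mask is None else (mask&(z>0))
    v,u=np.nonzero(m)
    if len(v)==0: return np.zeros((0,3)),v,u
    n=cv2.undistortPoints(np.stack([u,v],1).astype(float)[:,None],np.array(c['K']),np.array(c['dist_coeffs']))[:,0]
    zz=z[v,u]; pc=np.c_[n*zz[:,None],zz]
    T=np.linalg.inv(np.array(c['view'])); return pc@T[:3,:3].T+T[:3,3],v,u
def proj(c,P):
    P=np.atleast_2d(P); V=np.array(c['view']); r,_=cv2.Rodrigues(V[:3,:3])
    return cv2.projectPoints(P.astype(float),r,V[:3,3],np.array(c['K']),np.array(c['dist_coeffs']))[0][:,0]
def quat(yaw):
    """tool down, jaw axis x at world angle yaw"""
    return [0,np.cos(yaw/2),np.sin(yaw/2),0]
E
python3 - <<'E'
from h import *
s=bot.read_state(); print(s['t'],s['position'],s['eef_rot'],bot.hold_point_z)
a=cap('top','top0.png'); b=cap('side','side0.png')
cv2.imwrite('pics/both0.png',cv2.resize(np.vstack([a['img'],b['img']]),(400,600)) )
for cn,c in(('top',a),('side',b)):
    for n in ['scanner','trigger','scanner_window','box','flap','trophy','cup_red_center','coffee_center','tape_center','marker_center']:
        for d in bot.cut_out(cn,n)[:5]:
            P,_,_=pts(c,d['region']); 
            print(cn,n,round(d['confidence'],2),np.round(d['extent']),np.round(np.median(P,0),3) if len(P) else None, np.round(np.percentile(P,98,axis=0)[2],3) if len(P) else None)
print(bot.read_state()['t'])
E
```

```text
pics
0.0 [ 0.17500097 -0.62550667  0.22163896] [-4.50735823e-04  7.96700249e-01 -6.04374088e-01 -6.87110952e-04] 0.0187
top scanner 0.94 [339. 259.  45.  60.] [ 0.373 -0.441  0.147] 0.157
top scanner 0.84 [285. 194.  40.  58.] [ 0.599 -0.254  0.145] 0.156
top scanner 0.73 [420. 258.  41.  61.] [ 0.386 -0.716  0.145] 0.156
top scanner 0.41 [261. 135.  20.  31.] [ 0.797 -0.163  0.036] 0.049
top trigger 0.62 [428. 262.   7.  17.] [ 0.35  -0.703  0.137] 0.143
top scanner_window 0.79 [285. 193.  40.  54.] [ 0.599 -0.253  0.145] 0.156
top scanner_window 0.58 [422. 257.  46.  65.] [ 0.388 -0.716  0.145] 0.156
top scanner_window 0.56 [342. 262.  47.  65.] [ 0.371 -0.443  0.146] 0.157
top box 0.87 [176. 213.  75.  78.] [0.491 0.121 0.121] 0.129
top flap 0.96 [176. 214.  69.  71.] [0.494 0.131 0.121] 0.129
top trophy 0.21 [174. 216.  71.  70.] [0.492 0.132 0.121] 0.128
top cup_red_center 0.83 [193. 139.  15.  19.] [0.772 0.088 0.07 ] 0.101
top cup_red_center 0.61 [176. 215.  71.  74.] [0.491 0.131 0.121] 0.129
top cup_red_center 0.59 [260. 136.  22.  28.] [ 0.788 -0.164  0.038] 0.049
top coffe
[... 490 characters left out ...]

side trigger 0.59 [264. 183.  17.   7.] [ 0.566 -0.236  0.131] 0.142
side trigger 0.52 [327. 157.  15.   8.] [ 0.336 -0.427  0.129] 0.143
side scanner_window 0.92 [319. 132.  48.  36.] [ 0.4   -0.71   0.128] 0.15
side scanner_window 0.9 [322. 166.  55.  43.] [ 0.384 -0.431  0.129] 0.154
side scanner_window 0.79 [262. 192.  52.  44.] [ 0.609 -0.246  0.131] 0.153
side box 0.69 [270. 269.  75.  81.] [0.496 0.184 0.116] 0.125
side box 0.58 [272. 257.  77.  57.] [0.496 0.138 0.119] 0.127
side flap 0.75 [271. 255.  73.  59.] [0.496 0.138 0.119] 0.127
side cup_red_center 0.69 [190. 257.  17.  29.] [0.779 0.103 0.035] 0.098
side coffee_center 0.69 [325. 356.  49.  46.] [0.324 0.414 0.01 ] 0.066
1.1
```

View pics/top0.png

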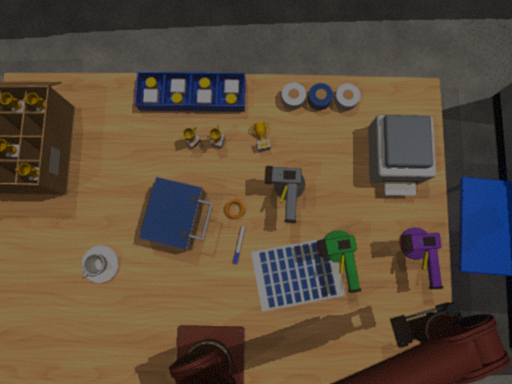

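View pics/side0.png

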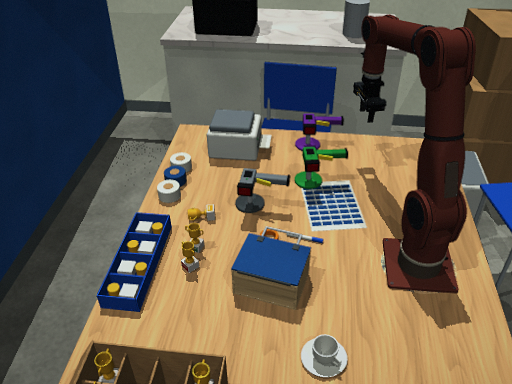

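The pictures show the grey scanner, with its yellow trigger, at top (285,194) and side (262,190). Its look-alikes are green at (340,260) and purple at (425,258), so I choose the grey one. The barrel points left (+y) and the butt points down (-x). The flap is at (173,213), with its bail at (203,220) on the right, so the hinge is on the left.

```bash
cat > m.py <<'E'
from h import *
def rect(P): 
    r=cv2.minAreaRect((P[:,:2]*1000).astype(np.float32)); return np.round(r[0],1),np.round(r[1],1),round(r[2],1)
def near(P,lo,hi): return np.all((P>lo)&(P<hi),axis=1)
def scanner(c):
    P,v,u=pts(c); k=near(P,[.48,-.36,.09],[.72,-.12,.18]); P=P[k]; col=c['img'][v[k],u[k]].astype(int)
    yel=(col[:,2]>1.6*col[:,0])&(col[:,2]>90)&(col[:,1]>1.4*col[:,0])
    hd=P[P[:,2]>.1495]; gr=P[(P[:,2]>.138)&(P[:,2]<.1475)&~yel]
    print('head',len(hd),rect(hd)); print('grip',len(gr),rect(gr))
    if yel.sum()>3: print('trig',yel.sum(),np.round(P[yel].min(0),3),np.round(P[yel].max(0),3), rect(P[yel]))
    red=(col[:,2]>2*col[:,1])&(col[:,2]>2*col[:,0])&(col[:,2]>70)
    if red.sum()>3: print('red',red.sum(),np.round(np.median(P[red],0),4))
def flap(c):
    P,v,u=pts(c); k=near(P,[.35,-.05,.05],[.65,.28,.25]); P=P[k]; col=c['img'][v[k],u[k]].astype(int)
    bl=(col[:,0]>1.5*col[:,2])&(col[:,0]>70)&(P[:,2]>.105)
    B=P[bl]; A=np.c_[B[:,:2],np.ones(len(B))]; co=np.linalg.lstsq(A,B[:,2],rcond=None)[0]
    r=np.abs(A@co-B[:,2])<.004; B=B[r]; co=np.linalg.lstsq(A[r],B[:,2],rcond=None)[0]
    print('flap',len(B),rect(B),'grad',np.round(co,4)); print(np.round(cv2.boxPoints(cv2.minAreaRect((B[:,:2]*1000).astype(np.float32))),1).tolist())
    o=P[(~bl)&(P[:,2]>.085)]; print('other',len(o)); 
    return o
E
python3 - <<'E'
from m import *
for n in('top','side'):
    c=cap(n); print(n); scanner(c); o=flap(c)
# move above scanner with wrist camera
bot.movep([.52,-.25,.36],quat(np.pi/2))
c=cap('wrist','w1.png'); print('wrist'); scanner(c); V=np.linalg.inv(c['view']); print(V.round(3)); s=bot.read_state(); print(s['t'],s['position'],s['qpos'])
E
```

```text
top
head 379 (array([ 573.9, -234.4]), array([116.5, 147.5]), 87.1)
grip 407 (array([ 565.6, -234.7]), array([119.3, 167. ]), 86.8)
trig 51 [ 0.499 -0.252  0.126] [ 0.615 -0.176  0.146] (array([ 569.7, -230.6]), array([134.9,  50.3]), 33.2)
flap 2373 (array([493.9, 134.6]), array([161.4, 208.5]), 77.8) grad [-0.0118 -0.0456  0.1332]
[[374.79998779296875, 77.80000305175781], [578.5999755859375, 33.599998474121094], [612.9000244140625, 191.3000030517578], [409.1000061035156, 235.5]]
other 480
side
head 109 (array([ 626.4, -230.6]), array([119.4,  51.2]), 85.9)
grip 252 (array([ 567.9, -232.5]), array([133.4, 172.8]), 86.7)
trig 80 [ 0.482 -0.298  0.113] [ 0.603 -0.207  0.143] (array([ 550.2, -242.9]), array([ 90. , 122.1]), 79.6)
flap 2237 (array([499.6, 137.7]), array([163.6, 212. ]), 77.5) grad [-0.0085 -0.0432  0.1293]
[[378.3999938964844, 80.80000305175781], [585.4000244140625, 34.900001525878906], [620.9000244140625, 194.60000610351562], [413.8999938964844, 240.5]]
other 729
wrist
head 727 (array([ 625.9, -235.2]), array([115.8,  55.3]), 89.2)
grip 2901 (array([ 544.7, -235.5]), array([130.4, 119.6]), 0.8)
trig 355 [ 0.499 -0.25   0.11 ] [ 0.654 -0.175  0.153] (array([ 580.4, -224.2]), array([158.7,  54.4]), 33.0)
[[ 0.003  0.97   0.245  0.453]
 [ 1.    -0.003 -0.    -0.249]
 [ 0.     0.245 -0.97   0.522]
 [ 0.     0.     0.     1.   ]]
3.1583 [ 0.5195484  -0.25108389  0.35962617] [ 0.82018678  0.1887963  -0.52989693  1.39141025  0.09514008  1.58725601
  1.86784747]
```

View pics/w1.png

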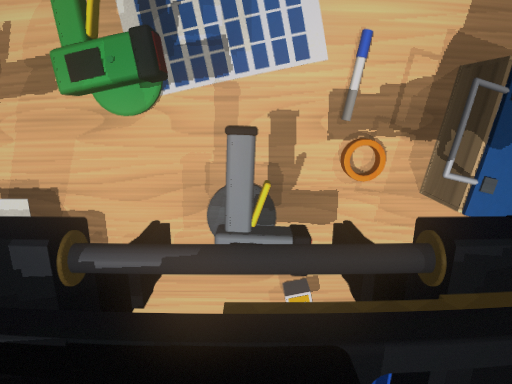

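The close view shows the grey scanner: grip at columns 226–256, rows 128–232, head at (262,238), yellow trigger at (261,203) on the +y side. The choice is confirmed. Next I refine its pose from edge bins.

Run:
```python
from m import *
from scipy.ndimage import binary_erosion
from scipy.optimize import minimize
for n in('wrist','top','side'):
    c=cap(n); P,v,u=pts(c); col=c['img'][v,u].astype(int)
    k=near(P,[.48,-.34,.135],[.70,-.13,.165]); P=P[k]; col=col[k]
    yel=(col[:,2]>1.6*col[:,0])&(col[:,2]>80)
    G=P[~yel]; 
    # score: template footprint; grip (z~.144) & head (z~.153)
    def cost(p):
        x0,y0,a=p[0],p[1],p[2]*1.0
        d=G[:,:2]-[x0,y0]; X=d[:,0]*np.cos(a)+d[:,1]*np.sin(a); Y=-d[:,0]*np.sin(a)+d[:,1]*np.cos(a)
        def sd(cx,cy,hx,hy): return np.maximum(np.abs(X-cx)-hx,np.abs(Y-cy)-hy)
        g=sd(-.0275,-.001,.0625,.017); h=sd(.062,.03,.028,.06)
        dd=np.maximum(np.minimum(g,h),0)
        return np.mean(np.minimum(dd,.02))
    best=min((minimize(cost,[x,y,a],method='Nelder-Mead',options=dict(initial_simplex=[[x,y,a],[x+.02,y,a],[x,y+.02,a],[x,y,a+.1]])) for x in(.56,.58) for y in(-.26,-.245) for a in(-.1,0,.1)),key=lambda r:r.fun)
    print(n,len(G),best.x.round(4),best.fun)
    for x in np.arange(.49,.68,.01):
        b=G[np.abs(G[:,0]-x)<.005]
        if len(b)>3: print(round(x,3),len(b),np.round(np.percentile(b[:,1],[3,50,97]),3),np.round(np.median(b[:,2]),3), end=' | ')
    print('\nyel',yel.sum(),np.round(np.percentile(P[yel],[5,50,95],axis=0),3).tolist() if yel.sum() else '')
```

```text
wrist 3826 [ 0.5607 -0.2632 -0.0414] 1.3414979587542833e-06
0.49 251 [-0.277 -0.262 -0.246] 0.144 | 0.5 224 [-0.278 -0.261 -0.246] 0.144 | 0.51 247 [-0.277 -0.262 -0.247] 0.144 | 0.52 225 [-0.278 -0.262 -0.247] 0.144 | 0.53 230 [-0.279 -0.263 -0.247] 0.144 | 0.54 224 [-0.28  -0.264 -0.247] 0.144 | 0.55 227 [-0.28  -0.263 -0.248] 0.144 | 0.56 213 [-0.28  -0.264 -0.248] 0.144 | 0.57 206 [-0.28  -0.264 -0.249] 0.144 | 0.58 210 [-0.281 -0.266 -0.251] 0.144 | 0.59 206 [-0.282 -0.266 -0.251] 0.144 | 0.6 884 [-0.29  -0.238 -0.181] 0.149 | 0.61 344 [-0.292 -0.237 -0.18 ] 0.151 | 0.65 17 [-0.196 -0.186 -0.181] 0.153 | 
yel 349 [[0.518, -0.248, 0.137], [0.561, -0.239, 0.14], [0.591, -0.226, 0.142]]
top 107 [ 0.56 -0.26 -0.1 ] 0.0
0.62 20 [-0.213 -0.199 -0.181] 0.152 | 0.63 33 [-0.215 -0.199 -0.182] 0.151 | 0.64 36 [-0.218 -0.2   -0.182] 0.151 | 0.65 18 [-0.22  -0.197 -0.184] 0.152 | 
yel 7 [[0.628, -0.181, 0.147], [0.636, -0.179, 0.151], [0.648, -0.179, 0.154]]
side 502 [ 0.5636 -0.2599 -0.0426] 0.00010910079313273485
0.49 14 [-0.273 -0.258 -0.246] 0.141 | 0.5 18 [-0.276 -0.254 -0.237] 0.139 | 0.51 15 [-0.271 -0.257 -0.243] 0.141 | 0.52 16 [-0.277 -0.261 -0.244] 0.14 | 0.53 17 [-0.28  -0.262 -0.245] 0.139 | 0.54 15 [-0.27  -0.254 -0.243] 0.143 | 0.55 15 [-0.271 -0.258 -0.246] 0.14 | 0.56 16 [-0.279 -0.262 -0.247] 0.141 | 0.57 15 [-0.276 -0.259 -0.246] 0.14 | 0.58 15 [-0.276 -0.263 -0.251] 0.139 | 0.59 14 [-0.271 -0.26  -0.25 ] 0.142 | 0.6 34 [-0.279 -0.251 -0.178] 0.143 | 0.61 64 [-0.289 -0.223 -0.173] 0.149 | 0.62 60 [-0.288 -0.222 -0.173] 0.149 | 0.63 57 [-0.291 -0.224 -0.173] 0.148 | 0.64 56 [-0.291 -0.231 -0.177] 0.148 | 0.65 46 [-0.291 -0.214 -0.174] 0.148 | 0.66 5 [-0.192 -0.18  -0.179] 0.145 | 
yel 27 [[0.521, -0.287, 0.135], [0.561, -0.238, 0.138], [0.6, -0.226, 0.148]]
```

Run:
```python
from m import *
c=cap('wrist'); P,v,u=pts(c); col=c['img'][v,u].astype(int)
k=near(P,[.48,-.34,.1],[.70,-.13,.165])&(col[:,2]>2*col[:,0])&(col[:,1]>1.7*col[:,0])&(col[:,2]>90)&(P[:,2]>.13); Q=P[k]
print(k.sum(),u[k].min(),u[k].max(),v[k].min(),v[k].max())
a=-.041; d=Q[:,:2]-[.5615,-.2625]; X=d[:,0]*np.cos(a)+d[:,1]*np.sin(a); Y=-d[:,0]*np.sin(a)+d[:,1]*np.cos(a)
for x in np.arange(-.05,.05,.006):
    b=np.abs(X-x)<.003
    if b.sum(): print(round(x,3),b.sum(),np.round([Y[b].min(),np.median(Y[b]),Y[b].max()],4),np.round(np.median(Q[b,2]),3))
for n in ('pin-check',):
    print(proj(c,[[.4715,-.263,.144],[.5955,-.263,.144],[.5515,-.235,.14]]))
```

```text
321 251 270 181 226
-0.026 31 [0.0283 0.0317 0.0355] 0.139
-0.02 38 [0.0261 0.0297 0.0358] 0.139
-0.014 36 [0.024  0.0287 0.0336] 0.14
-0.008 33 [0.0229 0.0265 0.0314] 0.139
-0.002 36 [0.0208 0.0243 0.0292] 0.14
0.004 36 [0.0186 0.0222 0.0271] 0.14
0.01 35 [0.0152 0.0201 0.0261] 0.14
0.016 32 [0.0153 0.019  0.0239] 0.14
0.022 27 [0.0142 0.0169 0.0217] 0.14
0.028 17 [0.0144 0.017  0.0194] 0.14
[[238.73394103 128.54187389]
 [239.81150819 230.35108489]
 [262.55536474 195.12184484]]
```

Run:
```python
from m import *
a=-.041; R=np.array([[np.cos(a),-np.sin(a)],[np.sin(a),np.cos(a)]])
p=np.array([.5615,-.2625])+R@[-.010,.001]
q=quat(np.pi/2+a)
st=lambda m:print(m,{k:np.round(bot.read_state()[k],4).tolist() for k in('t','position','ft_force','grip_width')})
bot.command_gripper(.087,20)
bot.movep([*p,.25],q); st('above')
bot.move_linear([*p,.112]); st('down')
bot.command_gripper(.0,20); st('shut')
bot.sleep(.3); st('squeezed'); c=cap('side'); 
bot.command_gripper(.087); bot.sleep(.4); st('open')
d=cap('side','s1.png'); I=np.hstack([x['img'][140:230,215:315] for x in(c,d)]); cv2.imwrite('pics/sq.png',cv2.resize(I,None,fx=4,fy=4))
bot.move_linear([*p,.25]); 
# look at the bar
bot.movep([.44,.02,.36],quat(np.pi/2-.213)); c=cap('wrist','w2.png'); st('bar look')
```

```text
above {'t': 4.1083, 'position': [0.5517, -0.261, 0.251], 'ft_force': [-0.8126, 0.0844, 0.6451], 'grip_width': 0.0875}
down {'t': 5.175, 'position': [0.5523, -0.2613, 0.1133], 'ft_force': [-0.3493, 0.0484, -0.3375], 'grip_width': 0.0871}
shut {'t': 6.075, 'position': [0.5511, -0.2641, 0.1117], 'ft_force': [1.1404, -8.0289, -4.2967], 'grip_width': 0.0377}
squeezed {'t': 6.375, 'position': [0.5511, -0.2641, 0.1117], 'ft_force': [1.315, -7.3193, -4.3024], 'grip_width': 0.0375}
open {'t': 7.875, 'position': [0.5516, -0.2611, 0.112], 'ft_force': [0.5922, 0.4341, -0.0232], 'grip_width': 0.0869}
bar look {'t': 10.2667, 'position': [0.4403, 0.0185, 0.3593], 'ft_force': [0.3509, 0.4956, 0.1032], 'grip_width': 0.0872}
```

View pics/sq.png

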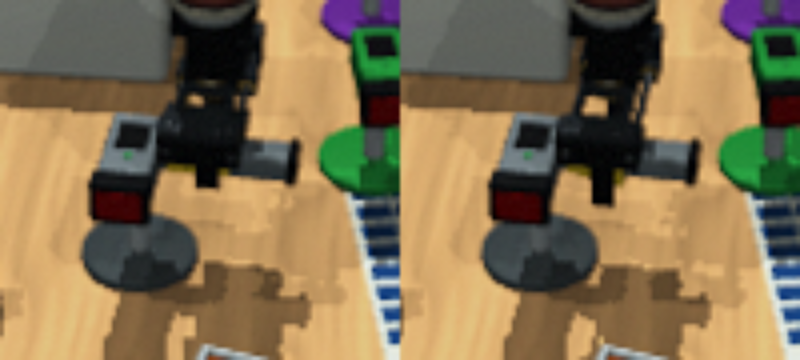

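View pics/w2.png

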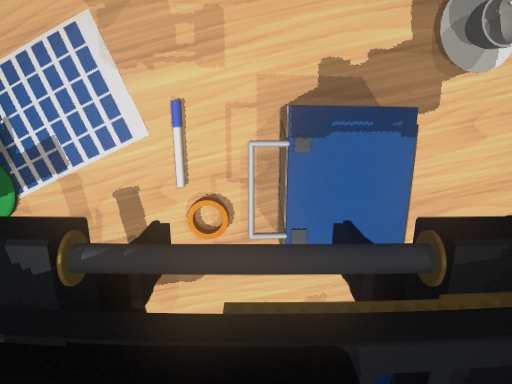

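The squeeze closed to 37.5 mm, which is fully in, and the trigger was released. The bail shows at columns 250–253, rows 143–237. Now I measure the bar, go to it and open the flap.

Run:
```python
from m import *
c=cap('wrist'); flap(c); P,v,u=pts(c)
k=(u>=245)&(u<=257)&(v>=150)&(v<=230)&(P[:,2]>.1)&(P[:,2]<.15); Q=P[k]; print(k.sum())
for lo in range(150,230,16):
    b=(v[k]>=lo)&(v[k]<lo+16); print(lo,np.round(np.median(Q[b],0),4) if b.any() else None)
# ends: rows 141..239 -> rays at z=.124
V=np.linalg.inv(c['view'])
for px in([250.,140.],[250,144],[253,236],[254,239]):
    n=cv2.undistortPoints(np.array([[px]]),np.array(c['K']),np.array(c['dist_coeffs']))[0,0]
    r=V[:3,:3]@[*n,1]; print(px,np.round(V[:3,3]+r*(.124-V[2,3])/r[2],4))
print(proj(c,[[.467,.011,.124]]))
```

```text
flap 15654 (array([481.4, 140.1]), array([162.3, 178.2]), 77.7) grad [-0.0096 -0.0424  0.1324]
[[377.0, 79.80000305175781], [551.2000122070312, 41.900001525878906], [585.7000122070312, 200.5], [411.5, 238.39999389648438]]
other 2301
539
150 [0.4282 0.0229 0.1264]
166 [0.4477 0.0187 0.1265]
182 [0.4674 0.0143 0.1265]
198 [0.487  0.0103 0.1266]
214 [0.5092 0.0059 0.1267]
[250.0, 140.0] [0.4072 0.0262 0.124 ]Traceback (most recent call last):
  File "<stdin>", line 9, in <module>
cv2.error: OpenCV(4.12.0) /io/opencv/modules/calib3d/src/undistort.dispatch.cpp:538: error: (-215:Assertion failed) npoints >= 0 && src.isContinuous() && (depth == CV_32F || depth == CV_64F) in function 'undistortPoints'
```

Run:
```python
from m import *
psi=-.21; M=np.array([.469,.0138]); ey=np.array([-np.sin(psi),np.cos(psi)]); L=.207; t0=.043+.004/L
H=M+L*np.cos(t0)*ey; q=quat(np.pi/2+psi)
def tgt(t): return np.array([*(H-L*np.cos(t)*ey), .110+L*np.sin(t)-.0187])
st=lambda m:print(m,{k:np.round(bot.read_state()[k],4).tolist() for k in('t','position','ft_force','grip_width')})
for t in np.linspace(t0,2.07,6): print(t,bot.solve_ik(tgt(t),q) is not None)
bot.command_gripper(.036,20)
s=tgt(t0); bot.movep([s[0],s[1],.2],q); bot.move_linear(s,rate=.08); st('down')
bot.command_gripper(0,20); st('grip')
for i,t in enumerate(np.linspace(t0,2.07,15)[1:]):
    bot.move_linear(tgt(t),rate=.12)
    if i%3==1: st(round(t,2))
    f=bot.read_state()
    if np.linalg.norm(f['ft_force'])>45: st('STOP'); break
    if i>1 and f['grip_width']<.004: st('lost'); break
st('end'); cap('side','s2.png')
```

```text
0.06232367149758454 True
0.46385893719806764 True
0.8653942028985507 True
1.2669294685990338 True
1.668464734299517 True
2.07 True
down {'t': 13.4333, 'position': [0.4694, 0.0138, 0.1047], 'ft_force': [-0.8803, -0.0302, -0.0609], 'grip_width': 0.0358}
grip {'t': 14.05, 'position': [0.4686, 0.012, 0.1041], 'ft_force': [-1.107, -6.544, 1.1093], 'grip_width': 0.0069}
0.35 {'t': 14.85, 'position': [0.4713, 0.0237, 0.1625], 'ft_force': [-2.835, -6.4745, 3.0204], 'grip_width': 0.0073}
0.78 {'t': 16.05, 'position': [0.4813, 0.0692, 0.238], 'ft_force': [-6.1092, -10.021, 12.3782], 'grip_width': 0.0075}
1.21 {'t': 17.25, 'position': [0.4979, 0.1444, 0.2865], 'ft_force': [-0.1504, -2.5076, 9.7168], 'grip_width': 0.0069}
1.64 {'t': 18.45, 'position': [0.5163, 0.2303, 0.298], 'ft_force': [6.9561, 0.4902, 2.5219], 'grip_width': 0.0071}
2.07 {'t': 19.65, 'position': [0.534, 0.3126, 0.2722], 'ft_force': [8.1402, -0.6768, -1.172], 'grip_width': 0.0073}
end {'t': 19.65, 'position': [0.534, 0.3126, 0.2722], 'ft_force': [8.1402, -0.6768, -1.172], 'grip_width': 0.0073}
```

View pics/s2.png

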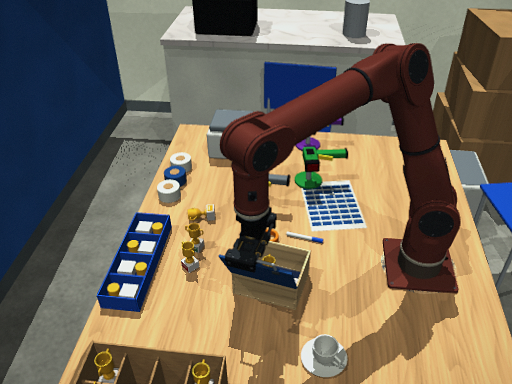

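Flap is at about 2.07 rad (dark panel leaning back at (262,268)), with the box open and a gold bowl visible at (268,260). Release it and look inside.

Run:
```python
from m import *
bot.command_gripper(.036,20)
s=bot.read_state(); p=s['position']; bot.move_linear([p[0],p[1],.36],rate=.12)
bot.movep([.45,.10,.36],quat(np.pi/2-.21)); c=cap('wrist','w3.png')
for n in('trophy','spare_base_center','flap'):
    for d in bot.cut_out('wrist',n)[:4]:
        P,_,_=pts(c,d['region']); print(n,round(d['confidence'],2),np.round(d['extent']),np.round(np.median(P,0),3),np.round(np.percentile(P[:,2],[2,98]),3))
# flap angle from blue points
P,v,u=pts(c); col=c['img'][v,u].astype(int); k=(col[:,0]>1.5*col[:,2])&near(P,[.35,.15,.13],[.7,.4,.35]); print('blue',k.sum(),P[k].max(0) if k.any() else'')
c=cap('top'); P,v,u=pts(c); k=near(P,[.35,.15,.13],[.7,.5,.35]); Q=P[k]; ey=np.array([.2085,.978]); 
s=(Q[:,:2]-[.5122,.2162])@ey; print('flap angle',np.round(np.percentile(np.arctan2(Q[:,2]-.11,-s),[10,50,90]),2), len(Q)); print(bot.read_state()['t'])
```

```text
trophy 0.67 [284. 195.  48.  43.] [0.505 0.135 0.078] [0.008 0.107]
spare_base_center 0.92 [280. 136.  30.  32.] [0.431 0.147 0.028] [0.025 0.03 ]
spare_base_center 0.38 [367. 208. 286. 196.] [0.476 0.231 0.122] [0.005 0.255]
flap 0.58 [429. 210. 166. 198.] [0.474 0.276 0.203] [0.118 0.264]
blue 13054 [0.59498085 0.31652413 0.25480152]
flap angle [1.9  2.03 2.07] 249
22.525
```

View pics/w3.png

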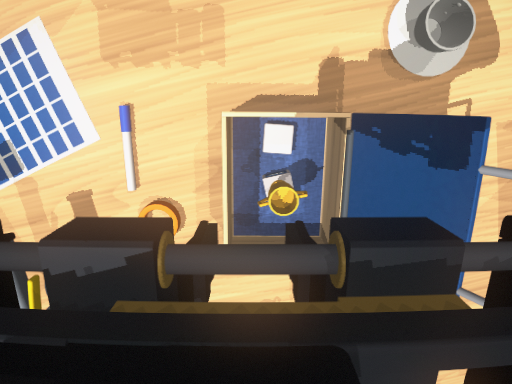

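Cup bowl is at (284,198) with ears at (264,205) and (307,195), and the spare block is clear of it at (279,138). Get the ear axis and centre, then grasp.

Run:
```python
from m import *
c=cap('wrist'); P,v,u=pts(c); col=c['img'][v,u].astype(int)
gold=(col[:,2]>1.5*col[:,0])&(col[:,2]>70)
k=near(P,[.45,.08,.05],[.56,.19,.12])&gold; Q=P[k]; print(k.sum(),np.round(np.percentile(Q,[2,50,98],axis=0),3).tolist())
rim=Q[Q[:,2]>.100]; ctr,r=cv2.minEnclosingCircle((rim[np.hypot(*(rim[:,:2]-np.median(rim[:,:2],0)).T)<.026,:2]*1000).astype(np.float32)); print('rim',len(rim),ctr,r)
d=Q[:,:2]-np.array(ctr)/1000; rr=np.hypot(*d.T); e=d[(rr>.026)&(rr<.042)]; print('ears',len(e))
w=np.linalg.eigh(e.T@e)[1][:,1]; ang=np.arctan2(w[1],w[0]); print('ear axis',np.degrees(ang)%180, [np.degrees(np.arctan2(*e[s][:,::-1].mean(0))).round(1) if s.any() else None for s in(e[:,1]>0,e[:,1]<0)])
# label / block visible points
k=near(P,[.44,.08,.03],[.56,.19,.042]); print('block',k.sum(),rect(P[k]) if k.any() else '')
qs=np.array(bot.read_state()['qpos']); print(qs.round(2))
for y in(ang-np.pi/2,ang+np.pi/2):
    y=(y+np.pi)%(2*np.pi)-np.pi
    a=bot.solve_ik([ctr[0]/1e3,ctr[1]/1e3,.068],quat(y)); print('yaw',round(y,3),None if a is None else np.round(a,2))
for y in(np.pi/2-.041,-np.pi/2-.041):
    a=bot.solve_ik([.631,-.083,.177],quat(y)); print('fin',y,None if a is None else np.round(a,2))
```

```text
943 [[0.487, 0.105, 0.076], [0.508, 0.135, 0.085], [0.525, 0.163, 0.107]]
rim 275 (506.72784423828125, 135.0752410888672) 25.131311416625977
ears 71
ear axis 90.44875059654123 [np.float64(91.7), np.float64(-90.4)]
block 323 (array([480.9, 135. ]), array([44.5, 83.3]), 87.3)
[ 0.7  -0.08 -0.93  1.62 -0.07  1.57  1.14]
yaw 0.008 [ 0.51  0.39 -1.    1.91  0.38  1.05 -0.64]
yaw -3.134 [ 0.49  0.38 -0.97  1.91  0.36  1.04  2.51]
fin 1.5297963267948966 [ 0.7   0.46 -0.86  1.52  0.36  1.32  1.33]
fin -1.6117963267948965 [ 0.57  0.41 -0.66  1.53  0.26  1.29 -1.74]
```

Run:
```python
from m import *
st=lambda m:print(m,{k:np.round(bot.read_state()[k],4).tolist() for k in('t','position','ft_force','grip_width')})
q=quat(.008); p=[.506,.1345]
bot.command_gripper(.08,30)
bot.movep([*p,.30],q); bot.move_linear([*p,.15],rate=.15); st('mid'); bot.move_linear([*p,.067],rate=.08); st('down')
bot.command_gripper(.0,30); st('grip')
if bot.read_state()['grip_width']>.03:
    bot.move_linear([*p,.30],rate=.1); st('up'); cap('side','s3.png'); cap('wrist','w4.png')
    cv2.imwrite('pics/c3.png',np.vstack([cv2.imread('pics/s3.png')[120:320,100:400],cv2.imread('pics/w4.png')[80:280,100:400]]))
```

```text
mid {'t': 26.1083, 'position': [0.5065, 0.1348, 0.1508], 'ft_force': [-0.0521, -0.1918, -0.2253], 'grip_width': 0.0797}
down {'t': 27.2917, 'position': [0.5064, 0.1347, 0.0675], 'ft_force': [0.4118, 0.6507, -0.2541], 'grip_width': 0.0797}
grip {'t': 28.0583, 'position': [0.506, 0.1345, 0.067], 'ft_force': [0.222, 0.0944, -0.0379], 'grip_width': 0.0392}
up {'t': 30.5417, 'position': [0.5058, 0.1344, 0.2997], 'ft_force': [0.3133, -0.4022, -1.5966], 'grip_width': 0.0396}
```

View pics/c3.png

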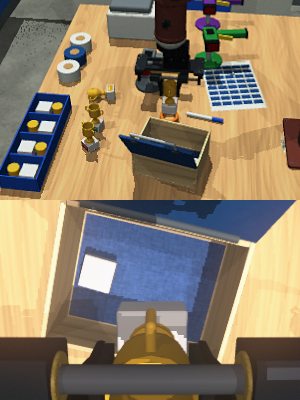

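The cup is held (39.6 mm) and upright, and the spare block is untouched. Move to the presenting pose.

Run:
```python
from m import *
st=lambda m:print(m,{k:np.round(bot.read_state()[k],4).tolist() for k in('t','position','ft_force','grip_width')})
q=quat(np.pi/2-.041); p=[.631,-.080]
bot.movep([*p,.30],q); st('over'); bot.move_linear([*p,.176],rate=.08); bot.sleep(.3); st('fin')
c=cap('side','s4.png'); cv2.imwrite('pics/c4.png',cv2.resize(c['img'][130:290,180:330],None,fx=3.5,fy=3.5))
P,v,u=pts(c); col=c['img'][v,u].astype(int)
k=near(P,[.58,-.13,.105],[.68,-.03,.15]); print('block',k.sum(),np.round(np.percentile(P[k],[3,50,97],axis=0),3).tolist())
red=(col[:,2]>2*col[:,1])&(col[:,2]>2*col[:,0])&(col[:,2]>50)&near(P,[.57,-.2,.09],[.70,-.15,.17]); print('red',red.sum(),np.round(np.percentile(P[red],[3,50,97],axis=0),3).tolist() if red.any() else '')
cc=cap('top'); P,v,u=pts(cc); k=near(P,[.35,.15,.13],[.7,.5,.35]); Q=P[k]; s=(Q[:,:2]-[.5122,.2162])@[.2085,.978]; print('flap',np.round(np.median(np.arctan2(Q[:,2]-.11,-s)),2))
for cn,im in(('side',c),):
  for d in bot.cut_out(cn,'trigger')[:3]:
    P,_,_=pts(im,d['region']); print('trig',round(d['confidence'],2),np.round(np.median(P,0),3))
```

```text
over {'t': 32.1583, 'position': [0.6309, -0.0792, 0.3001], 'ft_force': [0.004, 0.4342, -2.2189], 'grip_width': 0.0393}
fin {'t': 34.1583, 'position': [0.6311, -0.08, 0.1761], 'ft_force': [-0.1246, 0.2864, -1.2887], 'grip_width': 0.0396}
block 165 [[0.614, -0.096, 0.115], [0.632, -0.06, 0.139], [0.656, -0.051, 0.149]]
red 10 [[0.612, -0.18, 0.116], [0.615, -0.176, 0.127], [0.624, -0.172, 0.136]]
flap 2.03
trig 0.6 [ 0.339 -0.428  0.131]
trig 0.6 [ 0.352 -0.697  0.126]
trig 0.46 [ 0.568 -0.238  0.13 ]
```

View pics/c4.png

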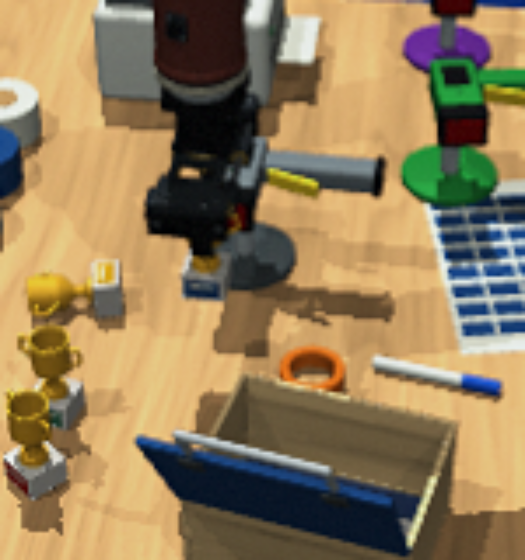

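The cup is in front of the window and upright, its blue label square on, and the trigger is out. The flap is at about 2.03 rad and the other cups, tape and marker are in place. Handing in.

```bash
python3 -c "
from plant import bot
print(bot.finish_job(), bot.read_state()['t'])"
```

```text
the job is handed in; nothing more can be done
the job is handed in; nothing more can be done
```

The job is done and handed in at about 34 s on the robot's clock, against the 72 s limit. No verdict was reported.

**What I did**
- **Trigger:** I squeezed the grey scanner's trigger until the fingers stopped at 37.5 mm, then opened fully so it sprang back.
- **Flap:** I lifted it by the bail to about 2.05 rad, and it stayed there.
- **Cup:** I gripped the gold cup across its bowl, drew it straight up out of the box and brought it in front of the scanner's window.

**Last checks**
- **Grip:** the cup was firmly held at 39.6 mm.
- **Cup position:** the block's centre came out at about y = -0.08 m and z = 0.13 m. That puts the label about 73 mm from the window and square to it. Part of this rests on the scanner pose I fitted, because the gripper hid some of the window.
- **Flap and trigger:** the flap measured 2.03 rad, and the last side view showed the trigger out.
- **Other things:** the spare block looked undisturbed after the lift. The other cups, tape and marker looked unmoved, but I judged this by eye and did not measure it. The coffee cup was outside the last picture I viewed.

No check failed. The top and side cameras differed by about 6 mm on the flap, so I used the close wrist measurement instead.

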